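# Set the clearance of a specimen stand

## Robot

A 6-joint arm with a two-finger parallel gripper is mounted at the origin on the work surface. World frame = base frame: x ahead of the robot, y to its left, z up, the work surface at z = 0. Lengths are in mm, angles in rad, forces in N, time in s.
With the tool pointing down it reaches from about 275 to 1000 mm from the base axis. Payload 8.4 kg.
Tool frame: the origin (TCP) lies midway between the tips of the shut fingers; the grasp point (between the pads) lies r.grip_point_offset behind it (r.grip_point_offset is the distance from the TCP to the grasp point, in mm); z points along the fingers, y is the direction in which the jaws open and shut (so a half turn about z gives the same grasp; the last joint's range is limited). The gripper opens to 85 mm and grips with 20 to 120 N. Pads are 22 mm wide; open, the fingers measure 114 mm over their backs; the gripper's body (76 mm by 85 mm) begins 54 mm behind the grasp point. The pads swing forward as they close: fully open they stand 13 mm farther back than shut.
Start: joints at [1.344, 0.353, 1.633, -0, 1.155, -0.002], TCP at [139.318, 609.277, 231.281] pointing down, gripper open.
Joint ranges: [-2.63, 2.63], [-0.92, 2.1], [0.06, 2.66], [-1.3, 4.44], [0, 2.69], [-3.02, 3.02]. Speed limits (rad/s): [2.22, 2.22, 2.79, 3.14, 3.14, 3.14].

## Interface

Orientations are given as [roll, pitch, yaw] about the fixed x, y, z axes, in that order (R = Rz(yaw) Ry(pitch) Rx(roll)).
In Python, from rig import r gives the robot as it stands.
- The arm moves only by the tool move_arm, never from a script. Its argument "targets" is one flat list of numbers, 5 for each row, row after row: the gripper's target within -1 to 1 (fully open at 1, half-way at 0, shut at -1), then the shift along the tool's x, y, z in cm, then the turn about the tool's z in degrees. In form: [gripper, tx, ty, tz, turn, gripper, tx, ty, tz, turn, ...]. A call has 1 to 10 rows; each row is the pose to reach, as a shift and turn from the pose commanded when the call began, along the tool's axes at that moment; what a row does not reach only later rows make up. A row lasts 1/10 s, in which the tool goes at most 50 mm and 8.59 degrees, less where a joint would pass 70% of its speed; a pose out of reach is approached as far as the arm can. A call with a gripper value outside its range is refused whole. The fingers move at their own pace and stop on an object; "squeeze" is the grip in N (left out, the last holds). Time passes only in rows, so rows that repeat a pose let the fingers close. It gives the time, the measured TCP pose, the force and the opening at its end, in the units of the state.
- r.sense(): the state, without advancing time (a new reading comes with each control period).
- r.grab_frame(name): name is "scene" or "side" or "wrist"; returns a dict with "img" (480x640x3 uint8, blue, green, red), "K" (3x3 intrinsics, pixels), "k1" (the pictures are not rectified: a ray, as slopes to the right and down, at radius r is drawn at 1 + k1 r^2 times it, then the intrinsics apply), "world_to_cam" (4x4, takes a point from world to camera coordinates). Camera axes: x right, y down, z forward; pixel columns grow to the right and rows downward; lengths in mm; the calibration is good to about 2 mm. A picture is of the moment at which its call begins. There is no depth.
- r.sign_off(): hands the job in, once; it reports no verdict.
Trained networks look in a picture, given as the dict that the camera call returned (one of the last four; its "shot" number tells which), for a name from the list of things; names that differ only in an ending like _2 or _b are one class to them, and where a whole thing is asked for, a point or a joint stands for the part that bears it (a point fixed in the world has none). Each returns a list of dicts, best first, with "conf" (0 to 1); they miss things now and then, are a little off and sometimes report something else, mostly with a low value. They report only what shows in the picture. A call takes as long as a camera call. They do not tell look-alikes from the thing itself.
- r.outline_of(picture, thing): "region" (480x640 bool, what is visible of it).
- r.mark_of(picture, thing): "position" ([x, y, z] in mm, in world coordinates, good to about 4 mm: a listed point, or the origin of a listed thing).
The state is a dict: "clock": time; "qpos": joint angles; "qvel": joint speeds; "joint_efforts": joint torques, N m; "eef_pos": TCP position; "tcp_rot": TCP orientation; "contact_force": force on the tool from outside, world axes, zero at the start; "wrist_torque": the same for the moment, N m; "opening": opening from 0.0 (shut) to 1.0 (fully open).
Only numpy, scipy, OpenCV 4.12 (cv2) and the standard library are available. Lean on these libraries where they do the work, as an engineer would, in place of code of your own. Each camera call takes 0.05 s, during which the arm holds its last target.

## Task

On the white clearance stand, turn the screw down (clockwise from above) by its black grip bar until you feel it bottom on the specimen mount, then back it off a quarter of a turn and let go. Do not force it past the bottom: the brass bush it is threaded into must not be dragged round. Leave the loose mount, the tweezers and the dish where they are.

Things in the scene. Friction and masses are not known exactly. Their poses are not given: they have to be found in the camera images.
- stand: White clearance stand, fixed: base plate 130 x 110 x 12 mm; two posts 30 x 14 mm at y = +-46 mm carry a bridge 40 mm (x) by 106 mm (y), 75 to 95 mm above the table. Origin: centre of the base's underside, on the screw's vertical axis; z up. The round amber specimen mount (30 mm diameter) standing under the screw is part of it.
- handle (a point): Grip point on the screw's axis, 132 mm above the table, in the black grip bar: 44 mm long (x here), 14 mm thick (y), 112 to 144 mm above the table; below it a 14 mm round stem. Only turns, never rises; clockwise from above tightens. Starts 0.9 to 3.2 rad short of the bottom, at an unknown angle, regrasp as needed. Running friction 0.05 N m; past the bottom the torque rises 3 N m/rad (springy head).
- foot (a point): Centre of the underside of the steel spindle foot (18 mm across) that hangs under the bridge. The spindle does not turn; it moves 1.5 mm per turn of the screw (0.24 mm per rad), down as the screw is turned clockwise. It bottoms as it reaches seat. z up.
- seat (a point): Centre of the top face of the specimen mount, 34 mm above the table, on the screw's axis. x, y, z as the stand's.
- bush_rim (a point): Point on the upper edge of the knurled brass bush (32 mm diameter, 95 to 103 mm above the table) in which the screw runs, 16 mm from the axis. Only friction holds the bush in the bridge: over 0.6 N m on the bottomed screw, or a finger rubbing on the bush, drags it round, which spoils the setting.
- mount: Loose amber specimen mount, disc 30 mm diameter, 20 mm high, on the table near the stand; origin centre of underside. Leave alone.
- tweezers: Loose steel tweezers, 120 mm long, 5 mm thick, lying flat near the stand; origin under the middle. Leave alone.
- dish: Loose clear shallow dish, 90 mm diameter, 16 mm high, beyond the stand; origin centre of underside. Leave alone.
There are look-alikes about, which are no part of the job. Leave any blue, green or purple look-alike of the stand alone.

How it is judged (in metres and radians):
On the way:
1. the screw has been turned down to its bottom (spindle foot within 5 degrees of turn of touching the specimen mount) (z of foot in the frame of seat below 1.91e-05 m), for 0.2 s.
At the end, for the whole second after the job is handed in: The screw has been bottomed and then stands backed off a quarter turn, within 20 degrees either way (foot 0.29 to 0.46 mm above the mount), the bush has not been dragged round by more than 1.2 mm at its rim (z of foot in the frame of seat between 0.0002913 and 0.0004584 m and distance of bush_rim from where it was at the start of the episode below 0.0012 m); the robot touches nothing.
It fails at once if the brass bush is dragged round (rim moved more than 1.2 mm) (distance of bush_rim from where it was at the start of the episode above 0.0012 m).
It fails at once if the loose mount, the tweezers or the dish is pushed more than 20 mm (distance of any of mount, tweezers, dish from where it was at the start of the episode above 0.02 m).
It also fails if it takes over 62 s, if anything falls off the work surface, if the arm or the gripper's body presses on something with over 40 N, if the wrist force passes 120 N, or if a joint passes its speed limit or range.

## Working session

There is one attempt and no reset: what is moved stays moved. The work goes in short steps, Python scripts to look and compute and a tool call to move; the robot and the scene stay as the last step left them, time stands still between calls to the robot, and variables do not carry over. Pictures are saved under pics/ and viewed, and the job is handed in when it is done.

Besides the shell and the picture viewer there is one more tool, called after ">>>" as name(argument=value, ...) on one line, values as JSON. move_arm: Moves the arm, as the interface text tells. Its arguments: {"type":"object","properties":{"targets":{"type":"array","items":{"type":"number"}},"squeeze":{"type":"number"}},"required":["targets"]}

```bash
mkdir -p pics; ls; python3 - <<'E'
from rig import r
import cv2
print(r.sense(), r.grip_point_offset)
for n in ["scene","side","wrist"]:
    p=r.grab_frame(n); cv2.imwrite(f"pics/{n}0.png",p["img"])
    print(n,p["K"].tolist(),p["k1"],p["world_to_cam"].round(3).tolist())
    for t in ["stand","handle","foot","seat","bush_rim","mount","tweezers","dish"]:
        print(t,[(round(d["conf"],2),[round(float(v)) for v in d["position"]]) for d in r.mark_of(p,t)])
E
```

```text
pics
{'clock': 0.0, 'qpos': array([ 1.34360646e+00,  3.53636794e-01,  1.63416185e+00,  8.42943972e-06,
        1.15519706e+00, -2.43326833e-03]), 'qvel': array([-0.00027252, -0.00048233,  0.00043793,  0.00027931, -0.00017518,
       -0.00148642]), 'joint_efforts': array([-1.42100162e-04, -6.05238318e+01, -3.42073131e+01,  1.35189171e-04,
        9.02819680e-03, -1.41689975e-05]), 'eef_pos': array([139.20028586, 608.79782749, 230.5569158 ]), 'tcp_rot': array([-3.14018963e+00, -1.11210538e-05,  2.91683263e+00]), 'contact_force': array([-0.20977763,  0.76812873,  0.17249796]), 'wrist_torque': array([-0.05256751,  0.01058404,  0.05777174]), 'opening': 0.9965959778283293} 18.700000000000003
scene [[503.4307634026984, 0.0, 322.975619918955], [0.0, 503.4307634026984, 236.56832280194408], [0.0, 0.0, 1.0]] -0.03921521509172433 [[-0.155, 0.988, 0.008, 119.163], [0.804, 0.131, -0.58, -379.519], [-0.574, -0.084, -0.814, 1111.014], [0.0, 0.0, 0.0, 1.0]]
stand [(0.95, [778, -83, -6]), (0.84, [576, 1, 1]), (0.83, [673, -273, 2]), (0.71, [340, -68, 2]), (0.62, [442, 170, 2]), (0.24, [575, 0, 35])]
h
[... 1156 characters left out ...]
]), (0.93, [576, 5, 38]), (0.93, [333, -66, 32]), (0.8, [448, 175, 30]), (0.58, [665, -271, 34])]
bush_rim [(0.89, [796, -85, 105]), (0.84, [682, -271, 102]), (0.82, [351, -61, 109]), (0.8, [583, -8, 99]), (0.63, [459, 183, 107]), (0.48, [467, -33, 2])]
mount [(0.62, [465, -31, 2])]
tweezers [(0.74, [585, -108, 0])]
dish [(0.81, [753, 83, -1]), (0.53, [572, 6, 136])]
wrist [[430.2704138268148, 0.0, 314.9635569227233], [0.0, 430.2704138268148, 240.8511266495689], [0.0, 0.0, 1.0]] -0.07045296412848696 [[0.222, 0.975, 0.0, -626.034], [0.93, -0.211, 0.302, -39.168], [0.294, -0.066, -0.953, 379.355], [0.0, 0.0, 0.0, 1.0]]
stand []
handle []
foot []
seat []
bush_rim []
mount []
tweezers []
dish []
```

View pics/scene0.png

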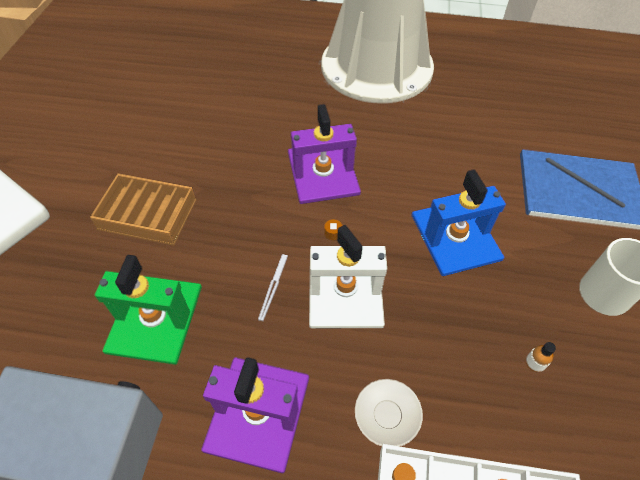

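View pics/side0.png

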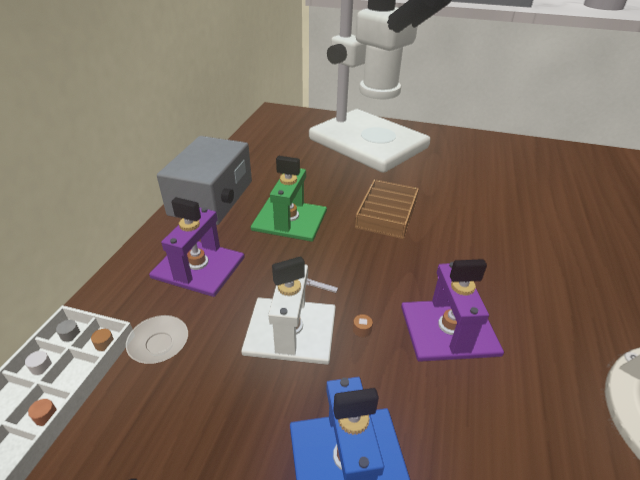

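The white stand sits near scene pixel (347,280), which puts its screw axis at about (575,5). All five stands match the class, so I chose it by colour. Next I'll move above it to look with the wrist camera.

>>> move_arm(targets=[1,-4,-3.5,-2,0,1,-7.5,-6.6,-3,0,1,-11,-9.9,-4,0,1,-15,-13.2,-4,0,1,-18.7,-16.5,-4,0,1,-22.4,-19.8,-4,0,1,-26,-23,-4,0,1,-29.9,-26.3,-4,0,1,-33.6,-29.6,-4,0,1,-37.3,-32.9,-4,0])

```text
clock: 2.35
eef_pos: [428.8, 206.1, 271.6]
tcp_rot: [3.141, 0.001, 2.917]
contact_force: [0.9, 0.9, 0.5]
opening: 1.001
```

```bash
cat > h.py <<'E'
from rig import r
import numpy as np, cv2
from scipy.spatial.transform import Rotation as R
def proj(p,X):
    c=(p["world_to_cam"]@np.r_[X,1])[:3]; s=c[:2]/c[2]; s=s*(1+p["k1"]*(s@s)); return (p["K"]@np.r_[s,1])[:2]
def st():
    s=r.sense(); print("t",round(s["clock"],2),"pos",s["eef_pos"].round(1),"rot",s["tcp_rot"].round(3),"q",s["qpos"].round(3),"F",s["contact_force"].round(1),"T",s["wrist_torque"].round(3),"op",round(s["opening"],3)); return s
def delta(X):
    s=r.sense(); return R.from_euler("xyz",s["tcp_rot"]).as_matrix().T@(np.array(X)-s["eef_pos"])
E
python3 - <<'E'
from h import *
st(); print(delta([574,5,260]))
E
```

```text
t 2.35 pos [428.8 206.1 271.6] rot [3.141e+00 1.000e-03 2.917e+00] q [ 0.445  0.075  1.895  0.     1.17  -0.901] F [0.9 0.9 0.5] T [ 0.022 -0.029  0.031] op 1.001
[-186.36318214 -163.65292898   11.67699224]
```

>>> move_arm(targets=[1,-4,-3.5,0,0,1,-7.7,-6.8,0,0,1,-11.4,-10,0,0,1,-15.1,-13.3,0,0,1,-18.6,-16.4,0,0,1,-18.6,-16.4,0,0,1,-18.6,-16.4,0,0])

```text
clock: 3.05
eef_pos: [572.8, 5.6, 270.9]
tcp_rot: [3.142, -0.001, 2.914]
contact_force: [-0.5, -0.1, 0.5]
opening: 0.999
```

```bash
python3 - <<'E'
from h import *
st()
p=r.grab_frame("wrist"); cv2.imwrite("pics/w1.png",p["img"])
for t in ["handle","stand","bush_rim","seat"]:
    print(t,[(round(d["conf"],2),d["position"].round(1) if hasattr(d["position"],'round') else d["position"]) for d in r.mark_of(p,t)])
o=r.outline_of(p,"handle"); print([(d["conf"],d["region"].sum(),np.argwhere(d["region"]).mean(0)) for d in o])
E
```

```text
t 3.05 pos [572.8   5.6 270.9] rot [ 3.142e+00 -1.000e-03  2.914e+00] q [ 0.007  0.236  1.703  0.     1.203 -1.337] F [-0.5 -0.1  0.5] T [ 0.049 -0.001 -0.005] op 0.999
handle [(0.91, [574.7, 8.1, 136.5]), (0.57, [668.8, -268.9, 133.8])]
stand [(0.91, [780.6, -85.8, -0.8]), (0.76, [671.8, -268.2, -2.1]), (0.65, [572.8, 3.2, 0.1]), (0.62, [445.7, 171.9, 1.9])]
bush_rim [(0.77, [790.6, -90.5, 103.8]), (0.7, [686.3, -269.6, 106.2])]
seat [(0.85, [781.0, -85.5, 34.8]), (0.8, [578.7, 0.8, 35.0]), (0.7, [671.9, -265.8, 32.8])]
[(0.95, np.int64(712), array([386.66151685,  16.3244382 ])), (0.72, np.int64(132), array([445.26515152, 262.59090909])), (0.58, np.int64(1858), array([225.03982777, 313.27610334]))]
```

View pics/w1.png

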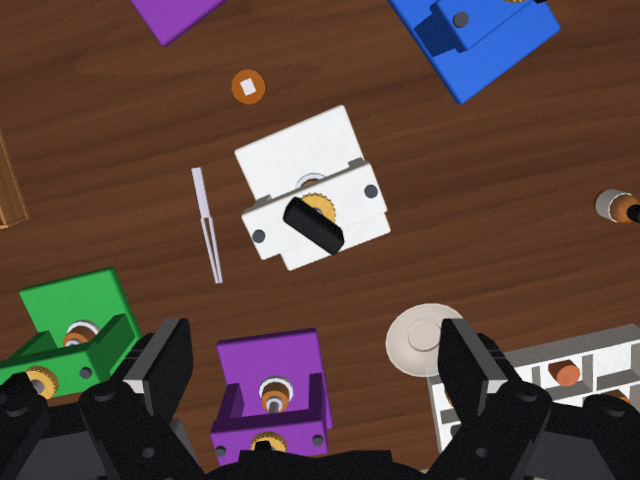

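The bar is at wrist pixel (313,225), lying diagonally across the white bridge. I'll fit its axis and yaw with a projected box in all three views.

```bash
cat >> h.py <<'E'
def bar(x,y,a):
    c,s=np.cos(a),np.sin(a)
    return [np.array([x+c*u-s*v,y+s*u+c*v,z]) for u in(-22,22) for v in(-7,7) for z in(112,144)]
def stem(x,y):
    return [np.array([x+7*np.cos(t),y+7*np.sin(t),z]) for t in np.linspace(0,6.28,12) for z in(103,112)]
def sil(p,x,y,a):
    m=np.zeros((480,640),np.uint8)
    h=cv2.convexHull(np.array([proj(p,X) for X in bar(x,y,a)],np.float32))
    cv2.fillConvexPoly(m,np.round(h*16).astype(np.int32),1,shift=4); return m
def masks(names,x=574,y=5):
    out=[]
    for n in names:
        p=r.grab_frame(n); g=p["img"].max(2)
        dark=(g<60).astype(np.uint8)
        c=proj(p,[x,y,128]).astype(int)
        k,l,stt,ce=cv2.connectedComponentsWithStats(dark)
        win=np.zeros_like(dark); cv2.circle(win,tuple(map(int,c)),45,1,-1)
        ids=l[(win>0)&(dark>0)]; 
        i=np.bincount(ids).argmax(); out.append((n,p,(l==i).astype(np.uint8)))
        print(n,c,stt[i])
    return out
def fit(ms,x0=574,y0=5,res=None):
    from scipy.optimize import minimize
    def cost(v):
        t=0
        for n,p,m in ms:
            s=sil(p,*v); t+=1-(s&m).sum()/(s|m).sum()
        return t
    best=min(((cost((x0,y0,a)),a) for a in np.linspace(0,np.pi,60,endpoint=False)))
    o=minimize(cost,[x0,y0,best[1]],method="Nelder-Mead",options=dict(initial_simplex=[[x0-3,y0-3,best[1]],[x0+4,y0,best[1]],[x0,y0+4,best[1]+.1],[x0,y0,best[1]-.1]]))
    return o.x,o.fun/len(ms)
E
python3 - <<'E'
from h import *
ms=masks(["scene","side","wrist"])
for m in ms: print(m[0],fit([m]))
v,f=fit(ms); print("all",v,f)
tiles=[]
for n,p,m in ms:
    im=p["img"].copy(); s=sil(p,*v)
    cs,_=cv2.findContours(s,0,1); c=proj(p,[v[0],v[1],128]).astype(int)
    im=cv2.resize(im[c[1]-45:c[1]+45,c[0]-45:c[0]+45],(260,260)); 
    mm=cv2.resize(s[c[1]-45:c[1]+45,c[0]-45:c[0]+45],(260,260),interpolation=0)
    cs,_=cv2.findContours(mm,0,1); cv2.drawContours(im,cs,-1,(0,0,255),1); tiles.append(im)
cv2.imwrite("pics/fit1.png",np.hstack(tiles))
E
```

```text
scene [349 242] [337 225  25  37 512]
side [288 270] [273 261  31  18 280]
wrist [310 226] [ 281  198   60   58 1723]
scene (array([5.74044247e+02, 2.99507306e+00, 5.69889657e-01]), np.float64(0.2353823088455772))
side (array([574.99989283,   4.76787366,   1.04497797]), np.float64(0.6469104665825978))
wrist (array([573.86331423,   6.11724113,   0.60692601]), np.float64(0.17516843118383063))
all [573.28432613   5.16182114   0.6253813 ] 0.3680719159155546
```

View pics/fit1.png

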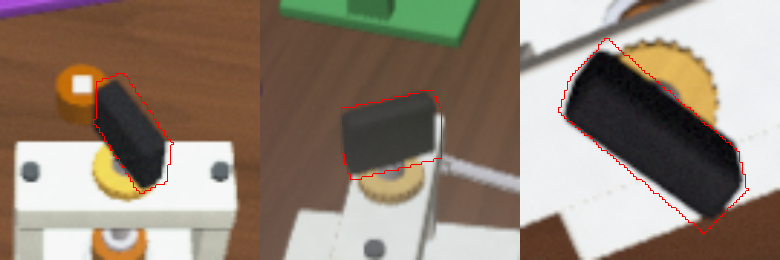

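Two of the three fits are good: scene and wrist put the axis at about (573.5,5) with bar yaw about 0.60. The side view alone is poor (IoU error 0.65), and the overlay looks right in all three. Taking tool yaw as 0.60+π puts q6 at about -2.17, which leaves enough range to do the whole turn in one grasp.

>>> move_arm(targets=[0.2,0,0,2,-8,0.2,0,0,4,-16,0.2,0,0,6,-24,0.2,0,0,7,-32,0.2,0,0,8,-40,0.2,0,0,8,-47.4,0.2,0,0,8,-47.4,0.2,0,0,8,-47.4])

```text
clock: 4.3
eef_pos: [572.8, 6.7, 191.5]
tcp_rot: [-3.141, 0.0, -2.543]
contact_force: [-0.0, -0.2, 0.4]
opening: 0.602
```

```bash
python3 - <<'E'
from h import *
st(); print(delta([573.5,5,115]))
p=r.grab_frame("wrist"); cv2.imwrite("pics/w2.png",p["img"])
E
```

```text
t 4.3 pos [572.8   6.7 191.5] rot [-3.141  0.    -2.543] q [ 0.009  0.314  1.786 -0.     1.041 -2.161] F [-0.  -0.2  0.4] T [ 0.032  0.05  -0.004] op 0.602
[ 0.3825738  -1.7799387  76.53241514]
```

View pics/w2.png

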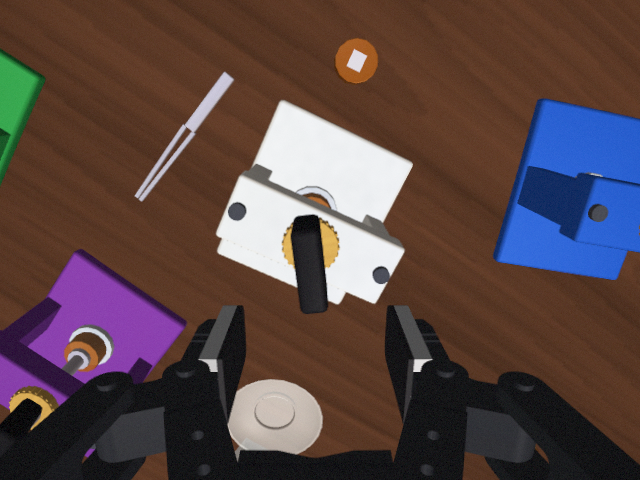

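```bash
python3 - <<'E'
from h import *
p=r.grab_frame("wrist")
g=p["img"].max(2); m=(g<60).astype(np.uint8); m[:200]=0; m[325:]=0; m[:,:270]=0; m[:,350:]=0
print(m.sum()); ms=masks(["scene"])
for a in ([("wrist",p,m)],[("wrist",p,m)]+ms): 
  v,f=fit(a,573.5,5); print(v,f,delta([v[0],v[1],115]))
print(proj(p,[573.5,5,144]))
# bar sides: fit vertical edges of dark mask
rows=range(225,300,5); print([(y,*np.flatnonzero(m[y])[[0,-1]]) for y in rows])
for a in(.56,.6,.64): print(a,[proj(p,[573.5+22*k*np.cos(a),5+22*k*np.sin(a),144]).round(1) for k in(-1,1)])
E
```

```text
2732
scene [349 242] [337 225  25  37 512]
[572.83709034   5.27947425   0.6673015 ] 0.13428571428571423 [ 0.74873145 -1.0894696  76.60919735]
[573.08460519   5.25323033   0.67342365] 0.2045318969554189 [ 0.55932173 -1.25095113 76.60934306]
[308.77908888 274.03071251]
[(225, np.int64(293), np.int64(319)), (230, np.int64(292), np.int64(319)), (235, np.int64(291), np.int64(320)), (240, np.int64(292), np.int64(320)), (245, np.int64(293), np.int64(321)), (250, np.int64(293), np.int64(322)), (255, np.int64(294), np.int64(322)), (260, np.int64(295), np.int64(323)), (265, np.int64(295), np.int64(323)), (270, np.int64(296), np.int64(324)), (275, np.int64(297), np.int64(324)), (280, np.int64(297), np.int64(325)), (285, np.int64(298), np.int64(325)), (290, np.int64(298), np.int64(326)), (295, np.int64(299), np.int64(326))]
0.56 [array([310.5, 229.6]), array([307.2, 315.6])]
0.6 [array([308.6, 229.5]), array([309. , 315.6])]
0.64 [array([306.7, 229.6]), array([310.8, 315.6])]
```

>>> move_arm(targets=[0.2,0.05,-0.12,2,-4,0.2,0.05,-0.12,4,-4,0.2,0.05,-0.12,5.5,-4,0.2,0.05,-0.12,6.6,-4,0.2,0.05,-0.12,7.5,-4,0.2,0.05,-0.12,7.5,-4,0.2,0.05,-0.12,7.5,-4])

```text
clock: 5.15
eef_pos: [573.1, 5.2, 116.6]
tcp_rot: [-3.141, 0.0, -2.47]
contact_force: [-0.4, 0.3, 0.9]
opening: 0.598
```

```bash
python3 - <<'E'
from h import *
st(); print(delta([573,5.2,115]))
for n in ["wrist","side"]:
    p=r.grab_frame(n); cv2.imwrite(f"pics/{n}3.png",p["img"])
E
```

```text
t 5.15 pos [573.1   5.2 116.6] rot [-3.141  0.    -2.47 ] q [ 0.007  0.408  1.843 -0.     0.891 -2.236] F [-0.4  0.3  0.9] T [-0.009  0.005 -0.04 ] op 0.598
[0.13119334 0.0475153  1.58524715]
```

View pics/wrist3.png

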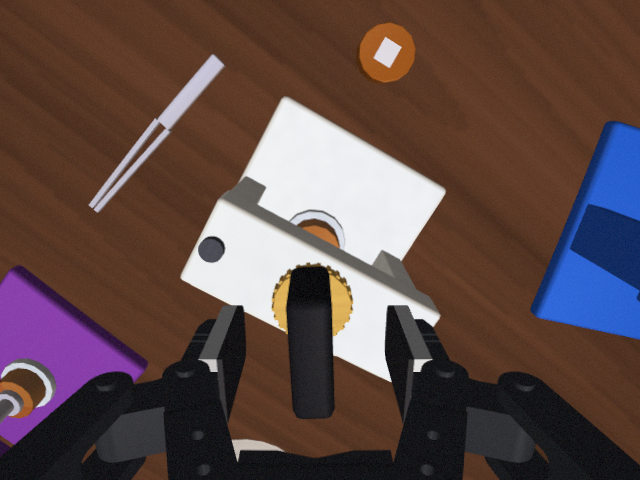

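View pics/side3.png

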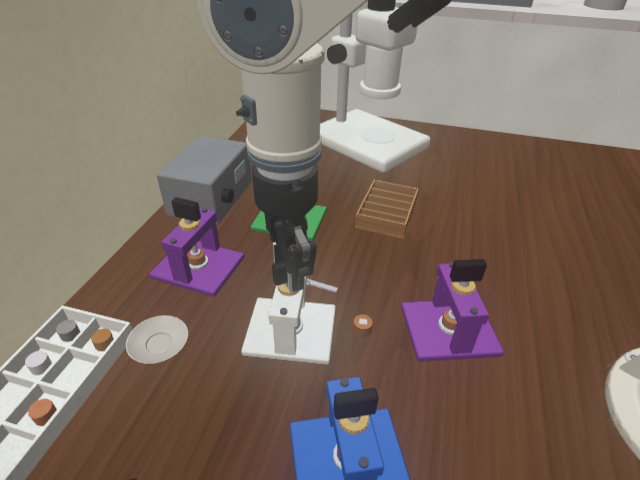

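>>> move_arm(targets=[-1,0,0,0,0,-1,0,0,0,0,-1,0,0,0,0,-1,0,0,0,0,-1,0,0,0,0,-1,0,0,0,0,-1,0,0,0,0,-1,0,0,0,0], squeeze=60)

```text
clock: 6.05
eef_pos: [573.6, 4.5, 117.0]
tcp_rot: [-3.14, 0.001, -2.469]
contact_force: [0.5, -5.1, 5.3]
opening: 0.15
```

```bash
python3 - <<'E'
from h import *
st()
p=r.grab_frame("wrist"); cv2.imwrite(f"pics/w4.png",p["img"])
E
```

```text
t 6.05 pos [573.6   4.5 117. ] rot [-3.140e+00  1.000e-03 -2.469e+00] q [ 6.000e-03  4.070e-01  1.842e+00 -1.000e-03  8.900e-01 -2.237e+00] F [ 0.5 -5.1  5.3] T [-0.9   -0.052  0.009] op 0.15
```

View pics/w4.png

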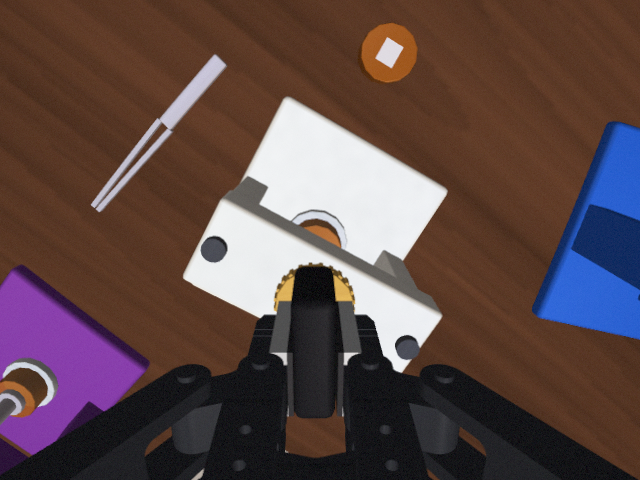

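Gripped: the opening is consistent with the 14 mm bar. There is about 5 N of sideways force, so I'll relieve that and then turn 40°. The bottom is at least 51° away.

>>> move_arm(targets=[-1,0.03,-0.1,-0.04,0,-1,0.03,-0.1,-0.04,0,-1,0.03,-0.1,-0.04,6,-1,0.03,-0.1,-0.04,13,-1,0.03,-0.1,-0.04,20,-1,0.03,-0.1,-0.04,27,-1,0.03,-0.1,-0.04,34,-1,0.03,-0.1,-0.04,40,-1,0.03,-0.1,-0.04,40])

```text
clock: 7.0
eef_pos: [573.7, 4.5, 117.0]
tcp_rot: [3.141, 0.001, 3.114]
contact_force: [1.2, -1.0, 3.9]
opening: 0.153
```

```bash
python3 - <<'E'
from h import *
for i in range(3):
    st(); r.grab_frame("wrist")
E
```

```text
t 7.0 pos [573.7   4.5 117. ] rot [3.141e+00 1.000e-03 3.114e+00] q [ 0.005  0.408  1.841  0.     0.891 -1.539] F [ 1.2 -1.   3.9] T [-0.011 -0.266  0.068] op 0.153
t 7.05 pos [573.7   4.5 117. ] rot [3.141e+00 1.000e-03 3.118e+00] q [ 0.005  0.408  1.842  0.     0.891 -1.542] F [ 2.1 -0.2  4.3] T [ 0.071 -0.256 -0.024] op 0.154
t 7.1 pos [573.7   4.5 117. ] rot [3.141e+00 1.000e-03 3.119e+00] q [ 0.005  0.408  1.842  0.     0.891 -1.543] F [2.3 0.1 4. ] T [ 0.131 -0.31   0.038] op 0.151
```

```bash
cat > t.py <<'E'
from h import *
L=[]
for i in range(5):
    s=r.sense(); L.append((s["wrist_torque"][2],s["joint_efforts"][5],s["tcp_rot"][2]%(2*np.pi)))
    if i<4: r.grab_frame("wrist")
L=np.array(L); print("t",round(s["clock"],2),"Tz mean",L[:,0].mean().round(3),"sd",L[:,0].std().round(3),"J6",L[:,1].mean().round(3),"yaw",L[:,2].mean().round(4),"F",s["contact_force"].round(1),"pos",s["eef_pos"].round(1),"q6",s["qpos"][5].round(3))
E
python3 t.py
```

```text
t 7.35 Tz mean 0.02 sd 0.028 J6 -0.006 yaw 3.1176 F [2.8 0.1 4.4] pos [573.7   4.4 116.9] q6 -1.541
```

>>> move_arm(targets=[-1,0,0,0,3,-1,0,0,0,6,-1,0,0,0,6])

```text
clock: 7.65
eef_pos: [573.8, 4.5, 117.0]
tcp_rot: [3.141, 0.001, 3.01]
contact_force: [2.4, 0.6, 4.9]
opening: 0.151
```

```bash
python3 t.py
```

```text
t 7.85 Tz mean 0.054 sd 0.029 J6 0.23 yaw 3.0113 F [2.4 1.6 4.6] pos [573.8   4.4 117. ] q6 -1.436
```

>>> move_arm(targets=[-1,0,0,0,3,-1,0,0,0,6,-1,0,0,0,6])

```text
clock: 8.15
eef_pos: [573.8, 4.4, 117.0]
tcp_rot: [3.141, 0.001, 2.906]
contact_force: [2.6, 1.6, 5.0]
opening: 0.153
```

```bash
python3 t.py
```

```text
t 8.35 Tz mean 0.029 sd 0.024 J6 0.254 yaw 2.9075 F [3.2 1.2 5.8] pos [573.8   4.4 117. ] q6 -1.332
```

>>> move_arm(targets=[-1,0,0,0,2,-1,0,0,0,5,-1,0,0,0,5])

```text
clock: 8.65
eef_pos: [573.8, 4.4, 116.9]
tcp_rot: [3.141, 0.001, 2.819]
contact_force: [3.5, 1.6, 4.9]
opening: 0.153
```

```bash
python3 t.py
```

```text
t 8.85 Tz mean 0.039 sd 0.023 J6 0.226 yaw 2.8203 F [ 2.8 -0.3  4.8] pos [573.8   4.4 117. ] q6 -1.245
```

Still running freely. I'll keep going in 6° steps and check the torque after each.

>>> move_arm(targets=[-1,0,0,0,3,-1,0,0,0,6,-1,0,0,0,6])

```text
clock: 9.15
eef_pos: [573.8, 4.4, 116.9]
tcp_rot: [3.141, 0.001, 2.715]
contact_force: [3.5, 1.2, 5.3]
opening: 0.152
```

```bash
python3 t.py
```

```text
t 9.35 Tz mean 0.061 sd 0.024 J6 0.254 yaw 2.7164 F [3.5 1.1 5.9] pos [573.8   4.5 116.9] q6 -1.141
```

>>> move_arm(targets=[-1,0,0,0,3,-1,0,0,0,6,-1,0,0,0,6])

```text
clock: 9.65
eef_pos: [573.8, 4.4, 116.9]
tcp_rot: [3.141, 0.001, 2.611]
contact_force: [2.8, 0.6, 4.9]
opening: 0.152
```

```bash
python3 t.py
```

```text
t 9.85 Tz mean 0.026 sd 0.033 J6 0.237 yaw 2.612 F [1.9 0.1 5.6] pos [573.9   4.4 117. ] q6 -1.037
```

>>> move_arm(targets=[-1,0,0,0,3,-1,0,0,0,6,-1,0,0,0,6])

```text
clock: 10.15
eef_pos: [573.8, 4.5, 116.9]
tcp_rot: [3.141, 0.001, 2.506]
contact_force: [3.0, 1.5, 6.0]
opening: 0.15
```

```bash
python3 t.py
```

```text
t 10.35 Tz mean 0.023 sd 0.018 J6 0.247 yaw 2.5079 F [3.9 1.2 5.4] pos [573.9   4.4 117. ] q6 -0.933
```

>>> move_arm(targets=[-1,0,0,0,3,-1,0,0,0,6,-1,0,0,0,6])

```text
clock: 10.65
eef_pos: [573.9, 4.4, 117.0]
tcp_rot: [3.141, 0.001, 2.402]
contact_force: [3.5, 1.5, 4.4]
opening: 0.149
```

```bash
python3 t.py
```

```text
t 10.85 Tz mean 0.025 sd 0.039 J6 0.235 yaw 2.4034 F [3.2 1.5 4.1] pos [573.8   4.4 116.9] q6 -0.828
```

>>> move_arm(targets=[-1,0,0,0,3,-1,0,0,0,6,-1,0,0,0,6])

```text
clock: 11.15
eef_pos: [573.9, 4.4, 116.9]
tcp_rot: [3.141, 0.001, 2.298]
contact_force: [3.7, 1.6, 5.2]
opening: 0.154
```

```bash
python3 t.py
```

```text
t 11.35 Tz mean 0.085 sd 0.015 J6 0.317 yaw 2.2992 F [4.4 1.3 4.2] pos [573.9   4.4 117. ] q6 -0.724
```

The torque rose slightly, so I'll use smaller steps.

>>> move_arm(targets=[-1,0,0,0,1.5,-1,0,0,0,3,-1,0,0,0,3])

```text
clock: 11.65
eef_pos: [573.9, 4.4, 117.0]
tcp_rot: [3.141, 0.001, 2.247]
contact_force: [3.8, 2.1, 6.0]
opening: 0.153
```

```bash
python3 t.py
```

```text
t 11.85 Tz mean 0.274 sd 0.037 J6 0.347 yaw 2.2474 F [3.3 1.2 6. ] pos [573.9   4.4 117. ] q6 -0.672
```

>>> move_arm(targets=[-1,0,0,0,1,-1,0,0,0,2,-1,0,0,0,2])

```text
clock: 12.15
eef_pos: [573.9, 4.4, 116.9]
tcp_rot: [3.141, 0.001, 2.212]
contact_force: [4.8, 2.0, 5.1]
opening: 0.15
```

```bash
python3 t.py
```

```text
t 12.35 Tz mean 0.366 sd 0.019 J6 0.408 yaw 2.2128 F [4.4 2.4 5.7] pos [573.9   4.4 117. ] q6 -0.637
```

The bottom is confirmed: torque rises about 2.7 N m/rad, and the touch point is at yaw ≈ 2.32. I stopped at 0.37 N m. Backing off a quarter turn from the touch point means going to yaw 3.891, which is 96° CCW.

>>> move_arm(targets=[-1,0,0,0,-4,-1,0,0,0,-11,-1,0,0,0,-18,-1,0,0,0,-25,-1,0,0,0,-32,-1,0,0,0,-39,-1,0,0,0,-46,-1,0,0,0,-53,-1,0,0,0,-60,-1,0,0,0,-60])

```text
clock: 13.35
eef_pos: [573.6, 4.4, 116.9]
tcp_rot: [3.141, 0.001, -3.02]
contact_force: [3.1, 0.8, 5.4]
opening: 0.153
```

>>> move_arm(targets=[-1,0,0,0,-4,-1,0,0,0,-11,-1,0,0,0,-18,-1,0,0,0,-25,-1,0,0,0,-31,-1,0,0,0,-36,-1,0,0,0,-36,-1,0,0,0,-36])

```text
clock: 14.15
eef_pos: [573.6, 4.3, 116.9]
tcp_rot: [-3.141, 0.0, -2.395]
contact_force: [3.0, 1.8, 5.8]
opening: 0.152
```

```bash
python3 t.py
```

```text
t 14.35 Tz mean 0.003 sd 0.031 J6 -0.044 yaw 3.8878 F [2.9 0.6 6.7] pos [573.5   4.3 116.9] q6 -2.312
```

Yaw is 3.888, as planned. Now I'll open the gripper and lift straight up.

>>> move_arm(targets=[0.2,0,0,0,0,0.2,0,0,0,0,0.2,0,0,0,0,0.2,0,0,0,0,0.2,0,0,0,0,0.2,0,0,0,0])

```text
clock: 14.95
eef_pos: [573.1, 4.3, 116.6]
tcp_rot: [3.141, -0.0, -2.399]
contact_force: [-0.5, 0.5, 0.0]
opening: 0.599
```

```bash
python3 t.py; python3 -c "
from h import *
st(); cv2.imwrite('pics/w5.png',r.grab_frame('wrist')['img'])"
```

```text
t 15.15 Tz mean 0.005 sd 0.019 J6 -0.004 yaw 3.8839 F [ 0.5 -0.1  0.7] pos [573.3   4.3 116.7] q6 -2.308
t 15.15 pos [573.3   4.3 116.7] rot [-3.142 -0.    -2.399] q [ 0.005  0.408  1.842 -0.     0.892 -2.308] F [ 0.5 -0.1  0.7] T [-0.003  0.035  0.037] op 0.601
```

View pics/w5.png

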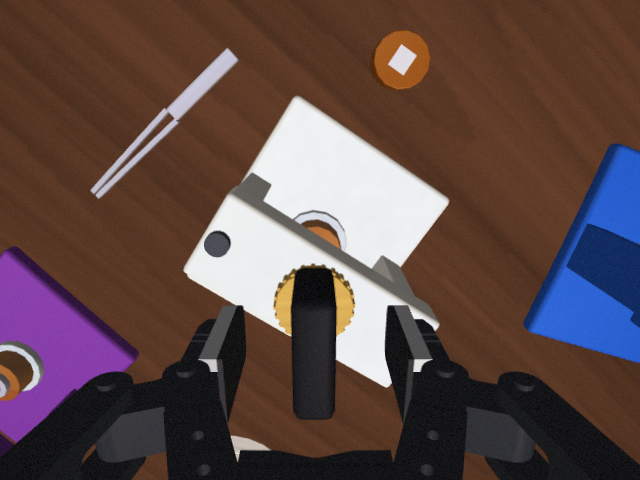

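The fingers are clear of the bar, which stands aligned with the tool at image x≈314. Lifting away.

>>> move_arm(targets=[0.2,0,0,-2,0,0.2,0,0,-5,0,0.2,0,0,-8,0,0.2,0,0,-11,0,0.2,0,0,-13,0,0.2,0,0,-13,0,0.2,0,0,-13,0])

```text
clock: 15.9
eef_pos: [573.2, 4.3, 246.6]
tcp_rot: [-3.141, 0.0, -2.399]
contact_force: [-0.3, 0.5, -0.4]
opening: 0.597
```

```bash
python3 - <<'E'
from h import *
st()
a=[]
for n in ["scene","wrist"]:
    p=r.grab_frame(n); a.append(cv2.resize(p["img"],(400,300)))
    g=p["img"].max(2); m=(g<60).astype(np.uint8); c=proj(p,[573.5,4.6,128])
    w=np.zeros_like(m); cv2.circle(w,tuple(int(v) for v in c),45,1,-1); m&=w
    k,l,S,_=cv2.connectedComponentsWithStats(m); i=1+S[1:,4].argmax()
    print(n,fit([(n,p,(l==i).astype(np.uint8))],573.5,4.6))
cv2.imwrite("pics/end.png",np.hstack(a))
E
```

```text
t 15.9 pos [573.2   4.3 246.6] rot [-3.141  0.    -2.399] q [ 0.005  0.258  1.73   0.     1.153 -2.308] F [-0.3  0.5 -0.4] T [ 0.011  0.007 -0.025] op 0.597
scene (array([573.72737786,   2.97734071,   0.59956589]), np.float64(0.23372781065088755))
wrist (array([573.51042415,   4.71772705,   0.73950051]), np.float64(0.1538852209243271))
```

View pics/end.png

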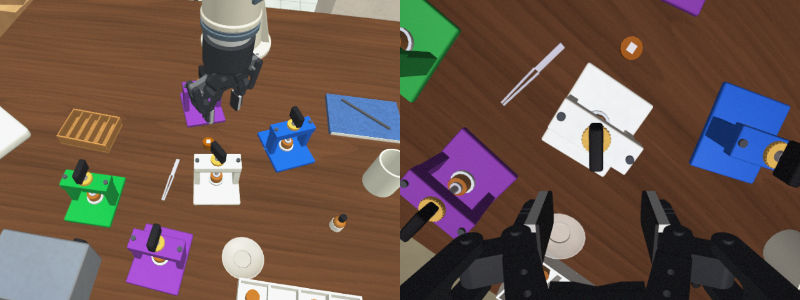

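```bash
python3 -c "
from rig import r
print(r.sign_off())"
```

```text
the job is handed in; nothing more can be done
None
```

I turned the white stand's screw down until it bottomed, backed it off a quarter turn, let go and lifted clear. I handed the job in at about 16 s of the 62 s allowed; no verdict was reported.

- **Bottoming:** the whole turn took one grasp. Running torque was about 0.04 N m. It then rose to 0.27 and 0.37 N m, at about 2.7 N m/rad, which puts the touch point at yaw ≈ 2.32. I stopped there, well under the bush's 0.6 N m limit, and held it past the touch point for over 0.2 s.
- **Back-off:** the tool ended at yaw 3.888, about 90° counter-clockwise of the touch point.
- **Last checks:** after release the bar's yaw in the wrist image was 0.74, against 0.742 expected. The contact force was about 0. The loose mount, tweezers and dish look unmoved in the pictures.
- **What disagreed or was not measured:**
  - The scene camera's fit gave the bar's yaw as 0.60. Before the grasp it also read low, about 0.10 rad under the close-up wrist fit, so I trusted the wrist view.
  - The side camera's fit before the grasp was poor.
  - I did not measure the bush's movement directly; I inferred that it held from the torque staying below its limit.

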